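# Move the snap lid to the canister of piping nozzles

### The job

The snap-fit wooden lid is on the wrong canister. Pull it off the tall canister, put it on the short open canister that holds the piping nozzles, and press it down until it snaps fully home, flat on the rim. Leave the other things on the table where they are.

Things in the scene. Friction and masses are not known exactly. Their poses are not given: they have to be found in the camera images.
- lid: the lid: a light wooden disc, 96 mm wide, 10 mm thick, with an upright round wooden knob, 32 mm wide, 42 mm high (its top 52 mm above the origin). Origin: centre of the disc's underside, which lies on the rim when the lid is home; z up through the knob. Round: any yaw will do. About 0.14 kg. Pulling off or pressing home takes about 8 to 14 N
- lid_knob (a point): point on the knob's axis to grip, 34 mm above the lid's origin (24 mm above the disc's top)
- lid_foot (a point): centre of the foot of the lid's grey plug, 26 mm below the lid's origin. The plug is 58 mm wide at the foot and widens to a 72 mm bead 13 to 15 mm below the disc, with a 64 mm waist above it; the canister's nubs snap over the bead
- tall: a white plastic canister of 125 mm height and 92 mm outer diameter standing fast on a black suction foot (112 mm wide, 10 mm high); it cannot move. Origin: centre of its underside, z up. Inside its mouth (76 mm wide) four black sprung nubs, 6 mm below the rim, stick in to a 66 mm circle. The lid is snapped on it at the start.
- tall_mouth (a point): centre of the tall canister's mouth, at rim height, 125 mm above the table; z up
- short: a white plastic canister of 90 mm height and 92 mm outer diameter standing fast on a black suction foot (112 mm wide, 10 mm high); it cannot move. Origin: centre of its underside, z up. Inside its mouth (76 mm wide) four black sprung nubs, 6 mm below the rim, stick in to a 66 mm circle. It is open at the start; steel piping nozzles lie at its bottom, well below the lid's plug.
- short_mouth (a point): centre of the short canister's mouth, at rim height, 90 mm above the table; z up
- cupcake: a cupcake in a paper case, 68 mm wide, 72 mm high; origin: centre of its underside; to be left alone
- carton: an upright small carton, 70 x 45 x 85 mm high; origin: centre of its underside; to be left alone
- jar: a closed jar, 68 mm wide, 100 mm high; origin: centre of its underside; to be left alone
- packet: a flat cardboard packet, 45 x 100 x 30 mm high; origin: centre of its underside; to be left alone
- spatula: a spatula lying flat, 240 mm long; origin: centre of its underside; to be left alone
- mug: a mug, 80 mm wide, 90 mm high; origin: centre of its underside; to be left alone
Mind the look-alikes: they are no part of the job. What is shaped like the lid but pink or purple is not meant.

How it is judged:
On the way:
1. the lid is pulled clear of the tall canister (z of lid in the frame of tall_mouth above 0.03 m), for 0.1 s.
At the end, for the whole second after the job is handed in: The lid is at rest on the short canister, snapped home: its disc's underside within 3 mm of the rim, centred within 5 mm and level within 0.06 rad; the other things on the table are within 40 mm of their starting places (z of lid in the frame of short_mouth between -0.005 and 0.003 m and horizontal distance between lid and short_mouth below 0.005 m and angle between lid's own z axis and vertical below 0.06 rad and linear speed of lid below 0.02 m/s); the robot touches nothing.
It fails at once if another thing on the table is moved more than 40 mm (distance of any of cupcake, carton, jar, packet, spatula, mug from where it was at the start of the episode above 0.04 m).
It also fails if it takes over 48 s, if anything falls off the work surface, if the arm or the gripper's body presses on something with over 40 N, if the wrist force passes 120 N, or if a joint passes its speed limit or range.

### The arm

A 6-joint arm with a two-finger parallel gripper is mounted at the origin on the work surface. World frame = base frame: x ahead of the robot, y to its left, z up, the work surface at z = 0. Lengths are in m, angles in rad, forces in N, time in s.
With the tool pointing down it reaches from about 0.3 to 0.875 m from the base axis. Payload 6.4 kg.
Tool frame: the origin (TCP) lies at the very end of the fingers, on their centre line; the grasp point (between the pads) lies 19 mm behind it; y points along the fingers, z is the direction in which the jaws open and shut, and the axes are right-handed (so a half turn about y gives the same grasp; the last joint's range is limited). The gripper opens to 88 mm and grips with 3 to 60 N. Pads are 18 mm wide; open, the fingers measure 123 mm over their backs; the gripper's body (75 mm by 187 mm) begins 45 mm behind the grasp point.
Start: joints at [0.959, 0.181, 1.607, -0, 1.354, -0.206], TCP at [0.227, 0.528, 0.239] pointing down, gripper open.
Joint ranges: [-2.99, 2.99], [-0.89, 2.07], [0.3, 2.58], [-1.14, 4.28], [0, 2.63], [-3.12, 3.12]. Speed limits (rad/s): [2.57, 2.57, 3.01, 3.14, 3.14, 3.14].

### API

Orientations are given as a unit quaternion [w, x, y, z].
In Python, from rig import r gives the robot as it stands.
- The arm moves only by the tool arm_command, never from a script. Its argument "moves" is a list that holds one entry, the list of rows, each a list of 6 numbers: the shift along the tool's x, y, z in cm, then the turn, a rotation vector about the tool's x, y, z in rad. In form: [[[dx, dy, dz, rx, ry, rz], ...]]. A call has 1 to 8 rows; each row is the pose to reach, as a shift and turn from the pose measured when the call began, along the tool's axes at that moment; what a row does not reach only later rows make up. A row lasts 1/8 s, in which the tool goes at most 62.5 mm and 10.7 degrees, less where a joint would pass 70% of its speed; a pose out of reach is approached as far as the arm can. A call with a gripper value outside its range is refused whole. "grip" is the opening, from 0 (shut) to 1 (fully open), set as the call begins (left out, the last holds). The fingers move at their own pace and stop on an object; "grip_force" is the grip in N (left out, the last holds). Time passes only in rows, so rows that repeat a pose let the fingers close. It gives the time, the measured TCP pose, the force and the opening at its end, in the units of the state.
- r.get_obs(): the state, without advancing time (a new reading comes with each control period).
- r.grab_frame(name): name is "side" or "top"; returns a dict with "img" (480x640x3 uint8, red, green, blue), "z_map" (480x640 float32, m along the optical axis (not along the pixel's ray), 0 where there is no reading), "fovy" (degrees; the focal length in pixels is half the picture's height over the tangent of half this angle, whatever the lens; pixels are square), "cx", "cy" (the principal point, pixels), "k1" (the pictures are not rectified: a ray, as slopes to the right and down, at radius r is drawn at 1 + k1 r^2 times it, then the intrinsics apply), "R" (3x3) and "t" (3): a world point X has camera coordinates R X + t. Camera axes: x right, y down, z forward; pixel columns grow to the right and rows downward; lengths in m; the calibration is good to about 2 mm. A picture is of the moment at which its call begins.
- r.sign_off(): hands the job in, once; it reports no verdict.
Trained networks look in a picture, given as the dict that the camera call returned (one of the last four; its "shot" number tells which), for a name from the list of things; names that differ only in an ending like _2 or _b are one class to them, and where a whole thing is asked for, a point or a joint stands for the part that bears it (a point fixed in the world has none). Each returns a list of dicts, best first, with "p" (0 to 1); they miss things now and then, are a little off and sometimes report something else, mostly with a low value. They report only what shows in the picture. A call takes as long as a camera call. They do not tell look-alikes from the thing itself.
- r.look_for(picture, label): "rect" ([left, top, right, bottom] in pixels, round what is visible of it).
- r.regions_of(picture, label): "region" (480x640 bool, what is visible of it) and "rect" ([left, top, right, bottom] in pixels, round what is visible of it).
The state is a dict: "t": time; "joint_positions": joint angles; "qd": joint speeds; "joint_torque": joint torques, N m; "tool_pos": TCP position; "tool_rot": TCP orientation; "contact_force": force on the tool from outside, world axes, zero at the start; "torque": the same for the moment, N m; "grip_width": finger opening in m.
Only numpy, scipy, OpenCV 4.12 (cv2) and the standard library are available. Lean on these libraries where they do the work, as an engineer would, in place of code of your own. Each camera call takes 0.05 s, during which the arm holds its last target. There are 200 camera calls.

## Working session

There is one attempt and no reset: what is moved stays moved. The work goes in short steps, Python scripts to look and compute and a tool call to move; the robot and the scene stay as the last step left them, time stands still between calls to the robot, and variables do not carry over. Pictures are saved under pics/ and viewed, about 8 in all and at most 12, crops included, and the job is handed in when it is done.

Besides the shell and the picture viewer there is one more tool, called as name(argument=value, ...) on one line, values as JSON. arm_command: Moves the arm, as the interface text tells. Its arguments: {"type":"object","properties":{"moves":{"type":"array","items":{"type":"array","items":{"type":"array","items":{"type":"number"}}}},"grip":{"type":"number"},"grip_force":{"type":"number"}},"required":["moves"]}

```bash
mkdir -p pics
cat > h.py <<'E'
import numpy as np, cv2
from rig import r
def K(f):
    F=240/np.tan(np.radians(f["fovy"])/2); return F
def world(f,u,v,z=None):
    """pixel arrays -> world, z from z_map unless world height z given"""
    F=K(f); u=np.atleast_1d(u).astype(float); v=np.atleast_1d(v).astype(float)
    xd=(u-f["cx"])/F; yd=(v-f["cy"])/F; x,y=xd.copy(),yd.copy()
    for _ in range(20):
        s=1+f["k1"]*(x*x+y*y); x,y=xd/s,yd/s
    R=np.array(f["R"]);t=np.array(f["t"]); d=np.stack([x,y,np.ones_like(x)],1)
    if z is None:
        D=f["z_map"][v.astype(int),u.astype(int)]; return (d*D[:,None]-t)@R
    o=-t@R; dw=d@R; return o+dw*((z-o[2])/dw[:,2])[:,None]
def save(f,n,box=None,sc=1):
    im=f["img"][...,::-1]
    if box: l,t,rr,b=box; im=im[t:b,l:rr]
    cv2.imwrite("pics/"+n,cv2.resize(im,None,fx=sc,fy=sc,interpolation=cv2.INTER_CUBIC))
E
python3 - <<'E'
from h import *
print(r.get_obs())
fs=[r.grab_frame(n) for n in("side","top")]
save(fs[0],"side0.png");save(fs[1],"top0.png")
for n,f in zip(("side","top"),fs):
    print(n,f["fovy"],f["k1"],-np.array(f["t"])@np.array(f["R"]))
    for l in ["lid","lid_knob","tall","short","cupcake","carton","jar","packet","spatula","mug"]:
        for d in r.look_for(f,l)[:4]:
            b=d["rect"];c=world(f,(b[0]+b[2])/2,(b[1]+b[3])/2)[0]
            print(l,round(d["p"],2),np.round(b).astype(int),c.round(3))
E
```

```text
{'t': 0.0, 'joint_positions': array([ 9.58696293e-01,  1.81552561e-01,  1.60795794e+00, -2.99154663e-06,
        1.35381725e+00, -2.06305909e-01]), 'qd': array([-0.00142155,  0.0002784 , -0.00064391, -0.00084288,  0.00123853,
       -0.0009306 ]), 'joint_torque': array([ 1.04739476e-03, -4.33858788e+01, -3.41851616e+01,  7.03766383e-02,
        3.85062851e-02, -1.14381683e-04]), 'tool_pos': array([0.22666227, 0.5278731 , 0.23782787]), 'tool_rot': array([-0.69203841,  0.69316483, -0.14273039,  0.14224413]), 'contact_force': array([0.23300672, 0.15784062, 0.454237  ]), 'torque': array([ 0.02240839, -0.00300086, -0.04350268]), 'grip_width': 0.08810533320971606}
side 46.005756416917436 -0.1807023788244559 [ 0.29393509 -0.96629734  0.82865266]
lid 0.75 [290 268 346 315] [ 0.46  -0.265  0.146]
lid 0.62 [359 282 408 326] [ 0.601 -0.233  0.049]
lid 0.59 [334 364 392 411] [ 0.504 -0.41   0.044]
lid_knob 0.84 [365 283 408 329] [ 0.607 -0.234  0.046]
lid_knob 0.69 [287 268 344 310] [ 0.456 -0.263  0.152]
tall 0.8 [290 305 346 361] [ 0.453 -0.295  0.072]
short 0.94 [290 168 335 220] [0.548 0.158
[... 573 characters left out ...]
 236] [ 0.596 -0.215  0.054]
lid_knob 0.98 [419 236 460 273] [ 0.496 -0.386  0.067]
lid_knob 0.9 [354 198 393 237] [ 0.592 -0.221  0.068]
lid_knob 0.87 [369 244 412 285] [ 0.453 -0.248  0.174]
tall 0.58 [363 256 404 294] [ 0.435 -0.236  0.133]
short 0.78 [186 210 232 258] [0.549 0.199 0.055]
cupcake 0.59 [272 268 300 294] [ 0.426 -0.002  0.073]
carton 0.7 [276 202 295 237] [0.581 0.001 0.087]
jar 0.69 [174 305 211 336] [0.325 0.221 0.097]
packet 0.57 [367 317 405 337] [ 0.317 -0.254  0.024]
spatula 0.73 [275 117 299 199] [0.776 0.008 0.002]
spatula 0.52 [374 242 410 284] [ 0.457 -0.251  0.175]
mug 0.66 [424 284 476 321] [ 0.382 -0.424  0.001]
mug 0.27 [359 259 401 296] [ 0.43  -0.228  0.133]
```

View pics/side0.png

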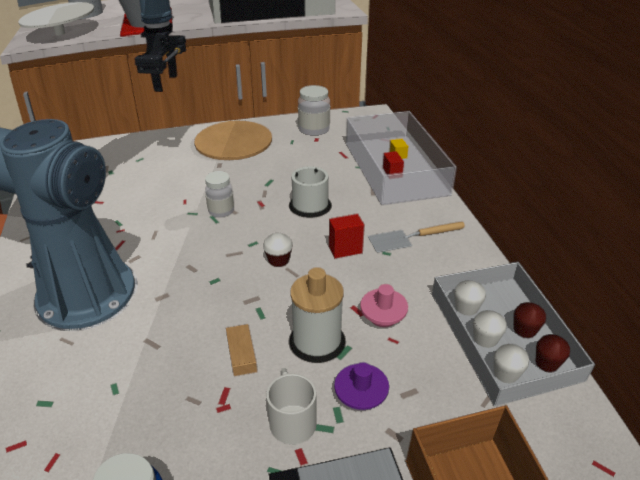

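View pics/top0.png

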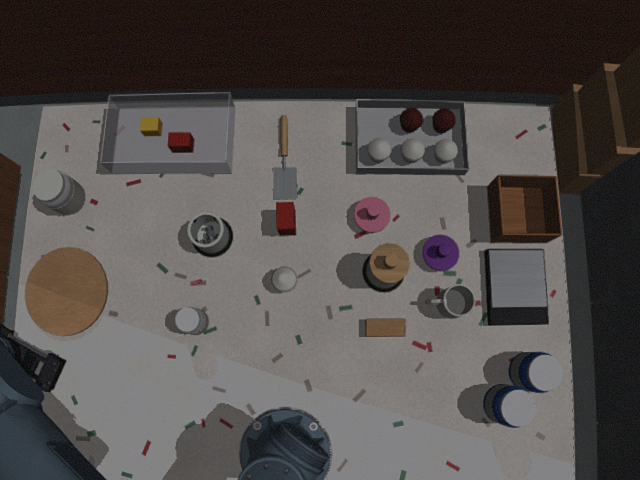

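Candidates for the lid: wooden on the tall canister (side 317,290; top 389,264), pink on the table (side 384,305; top 373,214), purple on the table (side 362,384; top 441,253). By description I choose the wooden one; next I check it in a crop and measure both canisters.

```bash
cat >> h.py <<'E'
def band(f,c,rad,z0,z1):
    v,u=np.mgrid[0:480,0:640]; v=v.ravel();u=u.ravel()
    ok=f["z_map"].ravel()>0; P=world(f,u[ok],v[ok])
    m=(np.hypot(P[:,0]-c[0],P[:,1]-c[1])<rad)&(P[:,2]>z0)&(P[:,2]<z1); return P[m]
def circ(P):
    (x,y),R=cv2.minEnclosingCircle(P[:,:2].astype(np.float32)); 
    return np.round([x,y,R,P[:,:2].mean(0)[0],P[:,:2].mean(0)[1],np.median(P[:,2]),len(P)],4)
E
python3 - <<'E'
from h import *
for n in("side","top"):
    f=r.grab_frame(n)
    for nm,c,rad,a,b in [("disc",(.45,-.248),.07,.127,.145),("knobtop",(.45,-.248),.05,.17,.186),("shortrim",(.55,.19),.06,.083,.098)]:
        P=band(f,c,rad,a,b)
        if len(P)>3: print(n,nm,circ(P), "bbox mid",np.round((P.min(0)+P.max(0))/2,4))
    if n=="side": s=f
    else: t=f
a=cv2.resize(s["img"][250:370,265:345],None,fx=4,fy=4); b=cv2.resize(t["img"][190:310,180:260],None,fx=4,fy=4);c=cv2.resize(t["img"][235:310,350:420],None,fx=4,fy=4); 
c=cv2.copyMakeBorder(c,0,480-c.shape[0],0,0,0)
o=np.hstack([a,c[:, :160] if 0 else b]); cv2.imwrite("pics/crop1.png",o[...,::-1])
E
```

```text
side disc [ 4.618e-01 -2.502e-01  4.920e-02  4.594e-01 -2.599e-01  1.345e-01
  1.367e+03] bbox mid [ 0.4622 -0.2506  0.136 ]
side knobtop [ 4.614e-01 -2.491e-01  1.710e-02  4.612e-01 -2.515e-01  1.761e-01
  2.150e+02] bbox mid [ 0.4621 -0.2492  0.1748]
side shortrim [5.520e-01 2.016e-01 4.870e-02 5.507e-01 1.988e-01 8.750e-02 3.000e+02] bbox mid [0.551  0.2027 0.0882]
top disc [ 4.636e-01 -2.508e-01  4.830e-02  4.620e-01 -2.499e-01  1.343e-01
  1.091e+03] bbox mid [ 0.4629 -0.2512  0.1359]
top knobtop [ 4.639e-01 -2.506e-01  1.610e-02  4.632e-01 -2.505e-01  1.763e-01
  1.490e+02] bbox mid [ 0.4632 -0.2504  0.1764]
top shortrim [5.535e-01 2.028e-01 4.710e-02 5.532e-01 2.041e-01 8.880e-02 3.770e+02] bbox mid [0.5533 0.2031 0.0894]
```

View pics/crop1.png

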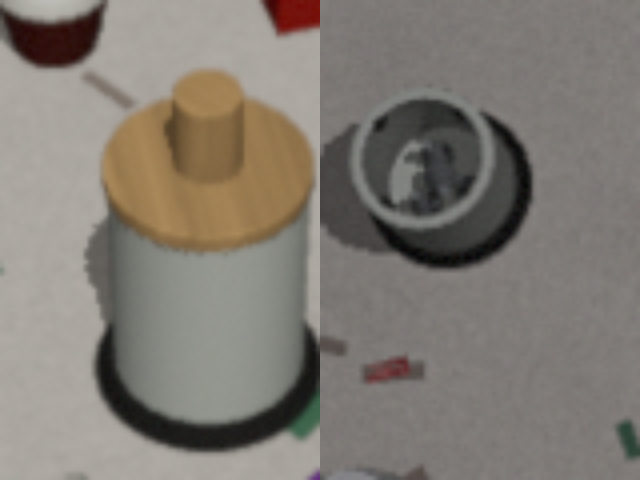

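The crop confirms it: a natural-wood lid on the tall canister (side 317,290), and the open short canister with nozzles inside (top 208,232). Now I work out the move to above the knob.

```bash
cat >> h.py <<'E'
from scipy.spatial.transform import Rotation as Ro
def go(target,yaw=None):
    """print shift (cm, tool axes) and turn to reach TCP target, tool straight down, jaws along world angle yaw (keep if None)"""
    o=r.get_obs(); q=o["tool_rot"]; A=Ro.from_quat([*q[1:],q[0]]).as_matrix()
    if yaw is None: yaw=np.arctan2(A[1,2],A[0,2])
    best=None
    for k in(0,np.pi):
        z=np.array([np.cos(yaw+k),np.sin(yaw+k),0]);y=np.array([0,0,-1.]);T=np.stack([np.cross(y,z),y,z],1)
        v=Ro.from_matrix(A.T@T).as_rotvec()
        if best is None or np.linalg.norm(v)<np.linalg.norm(best): best=v
    print("tcp",o["tool_pos"].round(4),"F",o["contact_force"].round(1),"w",round(o["grip_width"],4),"t",o["t"],"j",o["joint_positions"].round(2))
    print("axes\n",A.round(3)); print("shift cm",(A.T@(np.array(target)-o["tool_pos"])*100).round(2),"turn",best.round(4))
E
python3 -c "
from h import *
go([.463,-.2505,.25])"
```

```text
tcp [0.227  0.5283 0.2387] F [ 0.1 -0.6  0.6] w 0.0882 t 1.2 j [ 0.96  0.18  1.61 -0.    1.35 -0.21]
axes
 [[ 0.919  0.     0.395]
 [-0.395 -0.     0.919]
 [ 0.    -1.     0.   ]]
shift cm [ 52.43  -1.13 -62.24] turn [-0. -0.  0.]
```

arm_command(moves=[[[3.8,-0.5,-4.5,0,0,0],[7.6,-1,-9,0,0,0],[11.4,-1.2,-13.5,0,0,0],[15.2,-1.2,-18,0,0,0],[19,-1.2,-22.5,0,0,0],[22.8,-1.2,-27,0,0,0],[26.6,-1.2,-31.5,0,0,0],[30.4,-1.2,-36,0,0,0]]], grip=1)

```text
t: 2.2
tool_pos: [0.3645, 0.0757, 0.2512]
tool_rot: [0.693, -0.693, 0.142, -0.143]
contact_force: [1.6, 0.3, -0.0]
grip_width: 0.0882
```

```bash
python3 -c "
from h import *
go([.463,-.2505,.25])"
```

```text
tcp [0.3645 0.0757 0.2512] F [ 1.6  0.3 -0. ] w 0.0882 t 2.2 j [-0.12 -0.33  2.06  0.    1.41 -1.28]
axes
 [[ 0.919  0.002  0.395]
 [-0.395 -0.     0.919]
 [ 0.002 -1.     0.001]]
shift cm [ 21.92   0.14 -26.09] turn [-0.0006 -0.      0.0017]
```

arm_command(moves=[[[3.8,0,-4.5,0,0,0],[7.6,0,-9,0,0,0],[11.4,0,-13.5,0,0,0],[15.2,0,-18,0,0,0],[19,0,-22.5,0,0,0],[21.9,0.1,-26.1,0,0,0],[21.9,0.1,-26.1,0,0,0],[21.9,0.1,-26.1,0,0,0]]])

```text
t: 3.2
tool_pos: [0.4624, -0.2499, 0.2501]
tool_rot: [0.693, -0.692, 0.142, -0.143]
contact_force: [-0.0, 0.3, 0.2]
grip_width: 0.0881
```

Run:
```python
from h import *
f=r.grab_frame("side"); save(f,"side1.png",(215,170,415,370),3)
go([.463,-.2505,.14])
for a,b,nm in((.127,.145,"disc"),(.17,.186,"knob")):
    P=band(f,(.46,-.25),.06,a,b); print(nm,circ(P))
```

```text
tcp [ 0.4625 -0.2495  0.2503] F [ 0.7  0.3 -0. ] w 0.0881 t 3.25 j [-0.72  0.06  1.72  0.    1.36 -1.89]
axes
 [[ 0.919  0.001  0.394]
 [-0.394  0.001  0.919]
 [ 0.001 -1.     0.001]]
shift cm [ 0.07 11.03 -0.09] turn [-0.0011 -0.      0.0011]
disc [ 4.617e-01 -2.500e-01  4.890e-02  4.595e-01 -2.599e-01  1.346e-01
  1.367e+03]
knob [ 4.617e-01 -2.491e-01  1.820e-02  4.613e-01 -2.515e-01  1.764e-01
  2.130e+02]
```

View pics/side1.png

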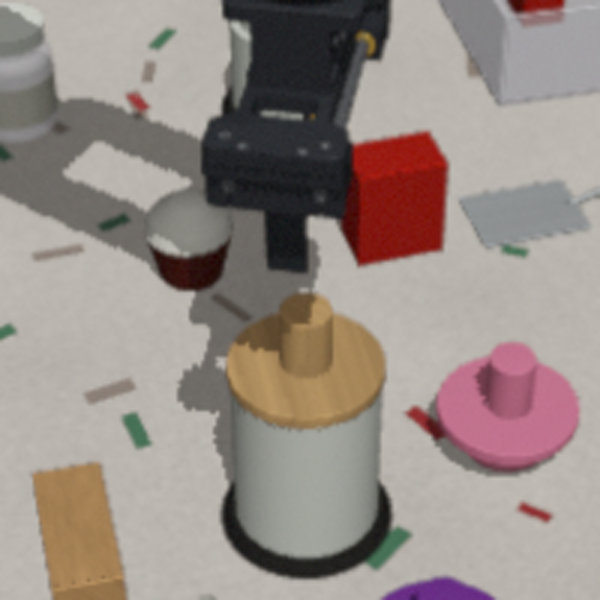

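The open gripper hangs just above the wooden knob (crop 306,320), in line with it. Going down.

arm_command(moves=[[[0,4,0,0,0,0],[0,7,0,0,0,0],[0,9,0,0,0,0],[0,10,0,0,0,0],[0,10.8,0,0,0,0],[0,10.8,0,0,0,0]]])

```text
t: 4.0
tool_pos: [0.4627, -0.2491, 0.1424]
tool_rot: [0.693, -0.692, 0.142, -0.143]
contact_force: [-0.2, 0.1, 0.5]
grip_width: 0.0883
```

arm_command(moves=[[[0,0,0,0,0,0],[0,0,0,0,0,0],[0,0,0,0,0,0],[0,0,0,0,0,0],[0,0,0,0,0,0],[0,0,0,0,0,0],[0,0,0,0,0,0],[0,0,0,0,0,0]]], grip=0, grip_force=50)

```text
t: 5.0
tool_pos: [0.4627, -0.2491, 0.1424]
tool_rot: [0.693, -0.692, 0.142, -0.143]
contact_force: [-0.6, 0.2, -0.2]
grip_width: 0.0308
```

arm_command(moves=[[[0,-0.2,0,0,0,0],[0,-0.4,0,0,0,0],[0,-0.7,0,0,0,0],[0,-1,0,0,0,0],[0,-1.4,0,0,0,0],[0,-2,0,0,0,0],[0,-3,0,0,0,0],[0,-4,0,0,0,0]]])

```text
t: 6.0
tool_pos: [0.463, -0.2494, 0.1836]
tool_rot: [0.693, -0.693, 0.141, -0.143]
contact_force: [-0.1, -0.7, -1.0]
grip_width: 0.031
```

arm_command(moves=[[[0,-2,0,0,0,0],[0,-4,0,0,0,0],[0,-6,0,0,0,0],[0,-6,0,0,0,0],[0,-6,0,0,0,0]]])

```text
t: 6.62
tool_pos: [0.4626, -0.2492, 0.2431]
tool_rot: [0.693, -0.692, 0.141, -0.143]
contact_force: [-0.7, 0.6, -2.0]
grip_width: 0.0307
```

Run:
```python
from h import *
f=r.grab_frame("side"); g=r.grab_frame("top"); save(f,"side2.png",(215,170,415,370),3)
go([.5528,.2025,.25])
tp=r.get_obs()["tool_pos"]
for n,F in(("side",f),("top",g)):
    P=band(F,(.46,-.25),.065,.215,.245); print(n,np.histogram(P[:,2],12))
    P=band(F,(.46,-.25),.065,.229,.243); print(circ(P))
    P=band(F,(.46,-.25),.06,.117,.13); print("mouth",circ(P),(P.min(0)+P.max(0))/2)
```

```text
tcp [ 0.4624 -0.249   0.2425] F [ 0.4  0.1 -1.4] w 0.031 t 6.725 j [-0.72  0.07  1.73  0.    1.35 -1.89]
axes
 [[ 0.919  0.001  0.394]
 [-0.394  0.001  0.919]
 [ 0.001 -1.     0.001]]
shift cm [-9.47 -0.69 45.06] turn [-0.0013 -0.      0.0006]
side (array([  6,   0,   0,   2,  31,  62,  64, 336, 645,  44,   2,   8]), array([0.21504677, 0.21751598, 0.21998519, 0.2224544 , 0.22492361,
       0.22739283, 0.22986204, 0.23233125, 0.23480046, 0.23726967,
       0.23973889, 0.2422081 , 0.24467731]))
[ 4.624e-01 -2.499e-01  4.870e-02  4.607e-01 -2.669e-01  2.352e-01
  1.115e+03]
mouth [ 4.636e-01 -2.507e-01  4.800e-02  4.614e-01 -2.524e-01  1.235e-01
  7.030e+02] [ 0.46150904 -0.25055129  0.12283396]
top (array([  3,   8,  31,  63, 107, 124, 101,  37,  15,   3,   1,   2]), array([0.22668125, 0.22815218, 0.22962312, 0.23109405, 0.23256498,
       0.23403591, 0.23550684, 0.23697778, 0.23844871, 0.23991964,
       0.24139057, 0.2428615 , 0.24433243]))
[ 4.469e-01 -2.406e-01  4.400e-02  4.374e-01 -2.398e-01  2.344e-01
  4.880e+02]
mouth [ 4.568e-01 -2.459e-01  4.510e-02  4.395e-01 -2.323e-01  1.238e-01
  1.690e+02] [ 0.4517947  -0.24457837  0.12339435]
```

View pics/side2.png

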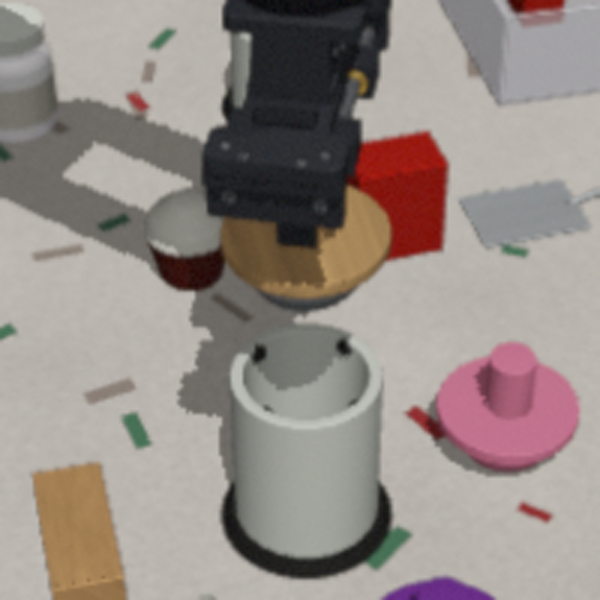

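The lid is off, level, and centred in the grip (crop 305,240); the tall canister's mouth is empty. Carrying it over to the short one.

arm_command(moves=[[[-0.6,0,3,0,0,0],[-1.7,0,8,0,0,0],[-2.8,0,13.5,0,0,0],[-4,0,19,0,0,0],[-5.2,0,24.5,0,0,0],[-6.3,0,30,0,0,0],[-7.5,0,35.5,0,0,0],[-8.5,0,40.5,0,0,0]]])

```text
t: 7.72
tool_pos: [0.5434, 0.1588, 0.2421]
tool_rot: [0.693, -0.692, 0.142, -0.142]
contact_force: [0.1, 0.8, -1.4]
grip_width: 0.0305
```

```bash
python3 -c "
from h import *
go([.5525,.2035,.20])"
```

```text
tcp [0.5434 0.1588 0.2421] F [ 0.1  0.8 -1.4] w 0.0305 t 7.725 j [ 0.07  0.16  1.63  0.    1.36 -1.09]
axes
 [[ 0.919 -0.     0.393]
 [-0.393  0.001  0.919]
 [-0.001 -1.     0.001]]
shift cm [-0.92  4.21  4.47] turn [-0.0007  0.     -0.0006]
```

arm_command(moves=[[[-0.6,0,3,0,0,0],[-0.9,1,4.5,0,0,0],[-0.9,4,4.5,0,0,0],[-0.9,6.2,4.5,0,0,0],[-0.9,7.2,4.5,0,0,0],[-0.9,7.2,4.5,0,0,0]]])

```text
t: 8.48
tool_pos: [0.5522, 0.2031, 0.169]
tool_rot: [-0.693, 0.693, -0.143, 0.141]
contact_force: [0.1, 1.4, -0.8]
grip_width: 0.0308
```

Run:
```python
from h import *
f=r.grab_frame("side"); g=r.grab_frame("top"); save(f,"side3.png",(255,130,375,250),5)
go([.5525,.2035,.1074])
z=r.get_obs()["tool_pos"][2]-.1424+.135
for n,F in(("side",f),("top",g)):
    P=band(F,(.5525,.2035),.06,z-.006,z+.006); print(n,"disc",circ(P))
    P=band(F,(.5525,.2035),.06,.083,.097)
    if len(P)>3: print("rim",circ(P),((P.min(0)+P.max(0))/2).round(4))
```

```text
tcp [0.5533 0.2035 0.1708] F [-0.5  0.1  0.1] w 0.0307 t 8.575 j [ 0.15  0.28  1.63  0.    1.23 -1.02]
axes
 [[ 0.919  0.001  0.394]
 [-0.394  0.001  0.919]
 [ 0.    -1.     0.001]]
shift cm [-0.08  6.34 -0.04] turn [-0.0012 -0.      0.0003]
side disc [5.512e-01 2.027e-01 5.100e-02 5.485e-01 1.935e-01 1.603e-01 5.080e+02]
rim [5.528e-01 2.017e-01 4.890e-02 5.498e-01 1.932e-01 8.790e-02 2.720e+02] [0.5515 0.2    0.0885]
top disc [5.526e-01 1.962e-01 4.740e-02 5.286e-01 1.847e-01 1.622e-01 1.140e+02]
rim [5.170e-01 1.941e-01 2.470e-02 5.142e-01 1.948e-01 8.890e-02 6.900e+01] [0.516  0.1942 0.0894]
```

View pics/side3.png

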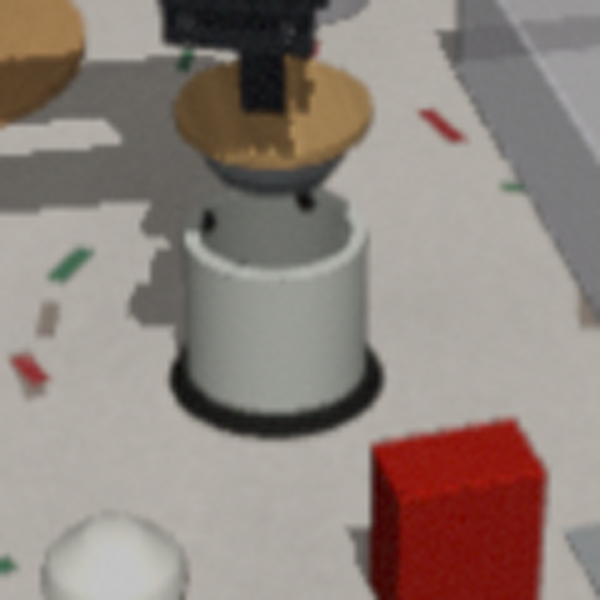

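Lid (crop 275,110) sits above the short canister (275,240), aligned to within about 1–2 mm. Lowering the plug into the mouth and feeling for contact.

arm_command(moves=[[[-0.1,1.5,0,0,0,0],[-0.1,3,0,0,0,0],[-0.1,4,0,0,0,0],[-0.1,4.6,0,0,0,0],[-0.1,5,0,0,0,0],[-0.1,5,0,0,0,0],[-0.1,5,0,0,0,0]]])

```text
t: 9.45
tool_pos: [0.5528, 0.2041, 0.1215]
tool_rot: [0.693, -0.692, 0.142, -0.143]
contact_force: [-1.5, 0.4, 3.4]
grip_width: 0.0307
```

arm_command(moves=[[[0,0.3,0,0,0,0],[0,0.6,0,0,0,0],[0,0.9,0,0,0,0],[0,1.1,0,0,0,0],[0,1.3,0,0,0,0],[0,1.4,0,0,0,0],[0,1.5,0,0,0,0],[0,1.5,0,0,0,0]]])

```text
t: 10.45
tool_pos: [0.5527, 0.204, 0.1073]
tool_rot: [0.693, -0.692, 0.142, -0.142]
contact_force: [-3.4, -0.8, 6.8]
grip_width: 0.031
```

arm_command(moves=[[[0,0.15,0,0,0,0],[0,0.3,0,0,0,0],[0,0.3,0,0,0,0]]])

```text
t: 10.82
tool_pos: [0.5528, 0.204, 0.1073]
tool_rot: [0.693, -0.692, 0.141, -0.142]
contact_force: [-10.7, -1.7, 21.8]
grip_width: 0.0309
```

The force rose to 22 N with no further travel, at exactly the expected home height, so it is seated. Release and retreat.

arm_command(moves=[[[0,-0.2,0,0,0,0],[0,-0.2,0,0,0,0],[0,-0.2,0,0,0,0],[0,-0.2,0,0,0,0],[0,-0.2,0,0,0,0],[0,-0.2,0,0,0,0]]], grip=1)

```text
t: 11.58
tool_pos: [0.5527, 0.204, 0.1091]
tool_rot: [0.693, -0.692, 0.141, -0.142]
contact_force: [-0.1, -0.2, -0.6]
grip_width: 0.0874
```

arm_command(moves=[[[0,-1,0,0,0,0],[0,-4,0,0,0,0],[0,-8,0,0,0,0],[0,-13,0,0,0,0],[10,-15,0,0,0,0],[10,-15,0,0,0,0]]])

```text
t: 12.32
tool_pos: [0.6467, 0.1639, 0.2623]
tool_rot: [0.693, -0.692, 0.14, -0.144]
contact_force: [-0.0, 0.6, -0.7]
grip_width: 0.088
```

Run:
```python
from h import *
f=r.grab_frame("side"); g=r.grab_frame("top"); save(f,"side4.png",(215,130,415,280),4)
go([.5525,.2035,.1074])
for n,F in(("side",f),("top",g)):
    P=band(F,(.5525,.2035),.06,.093,.107); 
    if len(P)>3:
        print(n,"disc",circ(P))
        Q=P[np.hypot(P[:,0]-.5525,P[:,1]-.2035)<.043]; A=np.c_[Q[:,:2],np.ones(len(Q))]; print("slope",np.linalg.lstsq(A,Q[:,2],rcond=None)[0][:2].round(3))
    P=band(F,(.5525,.2035),.04,.135,.15); 
    if len(P)>3: print(n,"knob",circ(P))
    for l in ["cupcake","carton","jar","packet","spatula","mug"]:
        for d in r.look_for(F,l)[:1]: print(l,np.round(d["rect"]))
```

```text
tcp [0.6477 0.1624 0.2609] F [-0.3 -0.3  0.1] w 0.088 t 12.425 j [ 0.07  0.36  1.33 -0.    1.44 -1.1 ]
axes
 [[ 0.918  0.005  0.396]
 [-0.396 -0.     0.918]
 [ 0.005 -1.     0.002]]
shift cm [-10.45  15.31  -0.02] turn [-0.002  -0.      0.0047]
side disc [5.515e-01 2.014e-01 5.020e-02 5.493e-01 1.934e-01 9.820e-02 5.540e+02]
slope [-0.002 -0.007]
side knob [5.494e-01 2.037e-01 1.970e-02 5.505e-01 1.994e-01 1.401e-01 8.800e+01]
cupcake [264. 235. 293. 269.]
carton [327. 213. 364. 259.]
jar [204. 172. 234. 216.]
packet [222. 322. 257. 378.]
spatula [367. 221. 465. 253.]
mug [265. 369. 316. 444.]
top disc [5.532e-01 1.978e-01 4.830e-02 5.506e-01 1.832e-01 9.960e-02 5.590e+02]
slope [ 0.001 -0.015]
top knob [5.539e-01 2.010e-01 1.590e-02 5.544e-01 1.959e-01 1.419e-01 7.600e+01]
cupcake [273. 271. 298. 292.]
carton [277. 203. 296. 235.]
jar [198. 310. 209. 333.]
packet [365. 320. 404. 336.]
spatula [274. 116. 297. 201.]
mug [424. 284. 473. 322.]
```

View pics/side4.png

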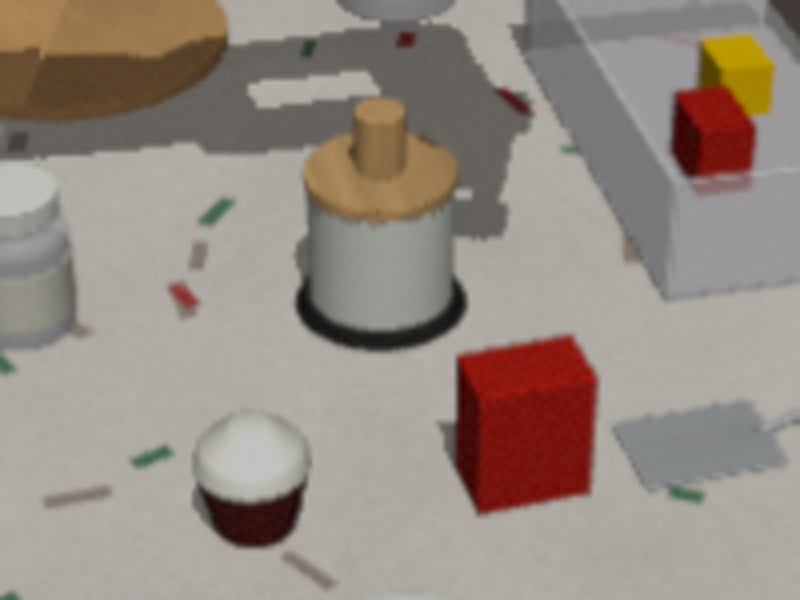

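The picture shows the lid (crop 380,175) flat on the short canister's rim, with no gap and the gripper clear. The neighbours are unmoved. Handing in.

```bash
python3 -c "
from rig import r
print(r.sign_off())"
```

```text
the job is handed in; nothing more can be done
None
```

I pulled the wooden lid off the tall canister by its knob, carried it over and pressed it onto the short canister. The lid is snapped home, the gripper is clear, and I handed the job in at about 12.4 s.

- **Snap fit:** pressing stopped at the expected home height (TCP 0.1073 m). The force then rose to about 22 N with no further travel.
- **Height and level:** after release, both cameras put the disc's top at about 0.098–0.100 m, against 0.100 m expected. The disc's slope was 0.015 or less, within the 0.06 rad limit.
- **Centring:** the side camera puts the disc within about 1 mm of the rim centre measured before. The top camera's fit was about 5 mm off in y, where the arm hid part of the lid. I gave it less weight because the seated fit, the TCP and the side view all agree.
- **Other things:** the side view shows them all where they started. The jar's box differed in the top view, probably because the arm partly hid it.

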